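Run along the xylophone's bars

TASK

With the fingertips alone, lightly touch every bar of the toy xylophone one after another along the middle of the row, from the longest bar to the shortest. Finish while holding: leave the fingertips resting lightly on the shortest bar alone, to keep it quiet. Do not pick up or shift the xylophone, its mallets, the remote control or the mug.

Things in the scene. Friction and masses are not known exactly. Their poses are not given: they have to be found in the camera images.
- xylophone: Toy xylophone, wooden frame 268 mm long (x), 150 mm wide at the long-bar end, 90 mm at the other, standing loose on rubber feet, about 1.2 kg. Origin at table height under its middle. x runs along the row from the longest bar to the shortest, y along the bars, z up; y = 0 is the middle line of the row. It may stand turned any way round. Frame ends 32 mm high, bar tops 46 mm.
- bar1: Bar 1 of 6 (longest): light wood, 170 x 28 mm, crowned top: 12 mm flat, sloping to 4.5 mm lower at its long edges, 38 mm between bar centres (10 mm gaps). Origin: centre of its top, 46 mm above the table at rest; y along the bar, x towards the shorter bars, z up. Captive; springs straight down up to 6 mm: gives at about 1 N, on its stop at about 4 N, springs back.
- bar2: Bar 2 of 6 (second): light wood, 154 x 28 mm, crowned top: 12 mm flat, sloping to 4.5 mm lower at its long edges, 38 mm between bar centres (10 mm gaps). Origin: centre of its top, 46 mm above the table at rest; y along the bar, x towards the shorter bars, z up. Captive; springs straight down up to 6 mm: gives at about 1 N, on its stop at about 4 N, springs back.
- bar3: Bar 3 of 6 (third): light wood, 138 x 28 mm, crowned top: 12 mm flat, sloping to 4.5 mm lower at its long edges, 38 mm between bar centres (10 mm gaps). Origin: centre of its top, 46 mm above the table at rest; y along the bar, x towards the shorter bars, z up. Captive; springs straight down up to 6 mm: gives at about 1 N, on its stop at about 4 N, springs back.
- bar4: Bar 4 of 6 (fourth): light wood, 122 x 28 mm, crowned top: 12 mm flat, sloping to 4.5 mm lower at its long edges, 38 mm between bar centres (10 mm gaps). Origin: centre of its top, 46 mm above the table at rest; y along the bar, x towards the shorter bars, z up. Captive; springs straight down up to 6 mm: gives at about 1 N, on its stop at about 4 N, springs back.
- bar5: Bar 5 of 6 (fifth): light wood, 106 x 28 mm, crowned top: 12 mm flat, sloping to 4.5 mm lower at its long edges, 38 mm between bar centres (10 mm gaps). Origin: centre of its top, 46 mm above the table at rest; y along the bar, x towards the shorter bars, z up. Captive; springs straight down up to 6 mm: gives at about 1 N, on its stop at about 4 N, springs back.
- bar6: Bar 6 of 6 (shortest): light wood, 90 x 28 mm, crowned top: 12 mm flat, sloping to 4.5 mm lower at its long edges, 38 mm between bar centres (10 mm gaps). Origin: centre of its top, 46 mm above the table at rest; y along the bar, x towards the shorter bars, z up. Captive; springs straight down up to 6 mm: gives at about 1 N, on its stop at about 4 N, springs back.
- mallet_a: Wooden mallet lying on the table beside the row, 190 mm long, 22 mm thick at its head and butt, stick 8 mm. Origin at table height under the middle of the stick. Not to be used or moved.
- mallet_b: Wooden mallet lying on the table beside the row, 190 mm long, 22 mm thick at its head and butt, stick 8 mm. Origin at table height under the middle of the stick. Not to be used or moved.
- remote: Black remote control lying flat, 170 x 45 x 18 mm, origin under its middle. Not to be moved.
- mug: White mug, 80 mm across, 90 mm high, handle on its +y side, origin under its middle. Not to be moved.

How it is judged:
On the way, in this order (a step that is already met when the one before it is completed fails the run):
1. bar 1 (longest) is touched by the fingertips near the middle of its length, the bars beside it not (contact force between the fingers and bar1 above 0.3 N and contact force between the fingers and bar2 below 0.05 N and y of the grasp point in the frame of xylophone between -0.03 and 0.03 m), for 0.04 s.
2. bar 2 (second) is touched by the fingertips near the middle of its length, the bars beside it not (contact force between the fingers and bar2 above 0.3 N and contact force between the fingers and bar1 below 0.05 N and contact force between the fingers and bar3 below 0.05 N and y of the grasp point in the frame of xylophone between -0.03 and 0.03 m), for 0.04 s.
3. bar 3 (third) is touched by the fingertips near the middle of its length, the bars beside it not (contact force between the fingers and bar3 above 0.3 N and contact force between the fingers and bar2 below 0.05 N and contact force between the fingers and bar4 below 0.05 N and y of the grasp point in the frame of xylophone between -0.03 and 0.03 m), for 0.04 s.
4. bar 4 (fourth) is touched by the fingertips near the middle of its length, the bars beside it not (contact force between the fingers and bar4 above 0.3 N and contact force between the fingers and bar3 below 0.05 N and contact force between the fingers and bar5 below 0.05 N and y of the grasp point in the frame of xylophone between -0.03 and 0.03 m), for 0.04 s.
5. bar 5 (fifth) is touched by the fingertips near the middle of its length, the bars beside it not (contact force between the fingers and bar5 above 0.3 N and contact force between the fingers and bar4 below 0.05 N and contact force between the fingers and bar6 below 0.05 N and y of the grasp point in the frame of xylophone between -0.03 and 0.03 m), for 0.04 s.
6. bar 6 (shortest) is touched by the fingertips near the middle of its length, the bars beside it not (contact force between the fingers and bar6 above 0.3 N and contact force between the fingers and bar5 below 0.05 N and y of the grasp point in the frame of xylophone between -0.03 and 0.03 m), for 0.04 s.
At the end, for the whole second after the job is handed in: The fingertips rest on the shortest bar alone with 0.3 to 15 N, within 30 mm of the middle line of the row, the grasp point counting; the xylophone is at rest within 20 mm of where it stood, and mallets, remote control and mug within 15 mm (all of step 6 and contact force between the fingers and bar6 below 15 N and distance of xylophone from where it was at the start of the episode below 0.02 m and linear speed of xylophone below 0.01 m/s and distance of each of mallet_a, mallet_b, remote, mug from where it was at the start of the episode below 0.015 m); the arm keeps its last pose, push and grip.
It fails at once if a bar is pressed harder than 15 N (contact force between anything else and bar1 above 15 N or contact force between anything else and bar2 above 15 N or contact force between anything else and bar3 above 15 N or contact force between anything else and bar4 above 15 N or contact force between anything else and bar5 above 15 N or contact force between anything else and bar6 above 15 N).
It fails at once if the xylophone is lifted, tipped or pushed more than 20 mm (distance of xylophone from where it was at the start of the episode above 0.02 m or height (world z) of xylophone above 0.012 m or angle between xylophone's own z axis and vertical above 0.1 rad).
It fails at once if a mallet, the remote control or the mug is moved more than 15 mm (distance of any of mallet_a, mallet_b, remote, mug from where it was at the start of the episode above 0.015 m).
It also fails if it takes over 40 s, if anything falls off the work surface, if the arm or the gripper's body presses on something with over 40 N, if the wrist force passes 120 N, or if a joint passes its speed limit or range.

ROBOT

A 6-joint arm with a two-finger parallel gripper is mounted at the origin on the work surface. World frame = base frame: x ahead of the robot, y to its left, z up, the work surface at z = 0. Lengths are in m, angles in rad, forces in N, time in s.
With the tool pointing down it reaches from about 0.375 to 0.9 m from the base axis. Payload 3.1 kg.
Tool frame: the origin (TCP) lies midway between the tips of the shut fingers; the grasp point (between the pads) lies robot.tcp_to_grasp behind it (robot.tcp_to_grasp is the distance from the TCP to the grasp point, in m); z points along the fingers, y is the direction in which the jaws open and shut (so a half turn about z gives the same grasp; the last joint's range is limited). The gripper opens to 87 mm and grips with 3 to 60 N. Pads are 19 mm wide; open, the fingers measure 117 mm over their backs; the gripper's body (75 mm by 190 mm) begins 51 mm behind the grasp point.
Start: joints at [-1.407, 0.527, 1.433, -0, 1.181, -0.178], TCP at [0.21, -0.589, 0.223] pointing down, gripper open.
Joint ranges: [-3.08, 3.08], [-0.75, 2.2], [0.22, 2.44], [-1.43, 4.57], [0, 2.65], [-2.85, 2.85]. Speed limits (rad/s): [2.79, 2.79, 3.14, 3.14, 3.14, 3.14].

INTERFACE

Orientations are given as a unit quaternion [x, y, z, w].
In Python, from rig import robot, cams, nets gives the robot as it stands. The module is installed in compiled form; this text tells all that it offers.
- The arm moves only by the tool play_rows, never from a script. Its argument "commands" is a list of rows, each an object of numbers: "x", "y", "z": the shift along the tool's x, y, z in mm; "spin": the turn about the tool's z in rad. In form: [{"x": .., "y": .., "z": .., "spin": ..}, ...]. A call has 1 to 8 rows; each row shifts and turns the pose as measured when the row begins, along the tool's axes as they then stand; what a row does not reach is not made up. A row lasts 1/10 s, in which the tool goes at most 50 mm and 8.59 degrees, less where a joint would pass 70% of its speed; a pose out of reach is approached as far as the arm can. A call is refused whole if a number of a shift passes 50 or a number of a turn 0.15, either way. A call with a gripper value outside its range is refused whole. "grip" is the opening, from 0 (shut) to 1 (fully open), set as the call begins (left out, the last holds). The fingers move at their own pace and stop on an object; "newtons" is the grip in N (left out, the last holds). Time passes only in rows, so rows that do not move let the fingers close. It gives the time, the measured TCP pose, the force and the opening at its end, in the units of the state.
- robot.get_obs(): the state, without advancing time (a new reading comes with each control period).
- cams.camera(name): name is "scene" or "top" or "wrist"; returns a dict with "img" (480x640x3 uint8, red, green, blue), "fx", "fy", "cx", "cy" (pixels), "k1" (the pictures are not rectified: a ray, as slopes to the right and down, at radius r is drawn at 1 + k1 r^2 times it, then the intrinsics apply), "world_to_cam" (4x4, takes a point from world to camera coordinates); the wrist camera has in their place "mount" (4x4, takes a point from camera to tool coordinates, whose origin is the TCP and whose axes are the flange's). Camera axes: x right, y up, looking along -z (the intrinsics and any distortion apply to the point x, -y, -z); pixel columns grow to the right and rows downward; lengths in m; the calibration is good to about 2 mm. A picture is of the moment at which its call begins: read the wrist's pose just before it. There is no depth.
- robot.hand_in(): hands the job in, once; it reports no verdict.
Trained networks look in a picture, given as the dict that the camera call returned (one of the last four; its "shot" number tells which), for a name from the list of things; names that differ only in an ending like _2 or _b are one class to them, and where a whole thing is asked for, a point or a joint stands for the part that bears it (a point fixed in the world has none). Each returns a list of dicts, best first, with "conf" (0 to 1); they miss things now and then, are a little off and sometimes report something else, mostly with a low value. They report only what shows in the picture. A call takes as long as a camera call.
- nets.outline_of(picture, name): "region" (480x640 bool, what is visible of it) and "pixel" ([column, row] in pixels, amid what is visible of it).
The state is a dict: "time": time; "q": joint angles; "joint_velocities": joint speeds; "joint_torque": joint torques, N m; "position": TCP position; "tool_rot": TCP orientation; "ft_force": force on the tool from outside, world axes, zero at the start; "moment": the same for the moment, N m; "grip_width": finger opening in m.
Only numpy, scipy, OpenCV 4.12 (cv2) and the standard library are available. Lean on these libraries where they do the work, as an engineer would, in place of code of your own. Each camera call takes 0.05 s, during which the arm holds its last target.

## Working session

There is one attempt and no reset: what is moved stays moved. The work goes in short steps, Python scripts to look and compute and a tool call to move; the robot and the scene stay as the last step left them, time stands still between calls to the robot, and variables do not carry over. Pictures are saved under pics/ and viewed, and the job is handed in when it is done.

Besides the shell and the picture viewer there is one more tool, called after "Request:" as a command line: name --argument value ..., lists and objects as JSON in quotes. play_rows: Moves the arm, as the interface text tells. Its arguments: {"type":"object","properties":{"commands":{"type":"array"},"grip":{"type":"number"},"newtons":{"type":"number"}},"required":["commands"]}

```bash
mkdir -p pics; python3 - <<'E'
from rig import robot,cams,nets
import cv2
print(robot.get_obs(), robot.tcp_to_grasp)
for n in ["scene","top"]:
    c=cams.camera(n); cv2.imwrite(f"pics/{n}0.png",c["img"][:,:,::-1])
    print(n,{k:v for k,v in c.items() if k!="img"})
E
```

```text
{'time': 0.0, 'q': array([-1.40751097e+00,  5.28490075e-01,  1.43391558e+00, -2.70139926e-05,
        1.18138161e+00, -1.78482999e-01]), 'joint_velocities': array([-7.92480592e-05,  1.96940675e-03,  5.19388703e-04,  6.53846121e-04,
       -5.36148545e-04, -4.61645176e-04]), 'joint_torque': array([ 6.37379944e-04, -4.40038669e+01, -1.76591563e+01,  6.33929973e-02,
        5.79287577e-02, -1.56319124e-04]), 'position': array([ 0.2093794 , -0.58810006,  0.22155272]), 'tool_rot': array([ 9.85433327e-01,  1.70058680e-01, -4.15159436e-06, -1.09737007e-03]), 'ft_force': array([-0.29492984,  0.1170173 , -0.03267301]), 'moment': array([0.05309755, 0.03647414, 0.04907268]), 'grip_width': 0.08677385564178006} 0.0187
scene {'fx': 476.1871158270254, 'fy': 476.1871158270254, 'cx': 318.6406549984655, 'cy': 235.02338438356003, 'k1': -0.06344998305427414, 'world_to_cam': array([[-0.84633285,  0.53250427,  0.01264545,  0.46189383],
       [-0.40985368, -0.66619468,  0.62306068,  0.18522905],
       [ 0.34020681,  0.52213394,  0.78207128, -1.27552664],
       [ 0.        ,  0.        ,  0.        ,  1.        ]]), 'shot': 1}
top {'fx': 441.2202974510391, 'fy': 441.2202974510391, 'cx': 322.4622672414816, 'cy': 244.91644975433627, 'k1': -0.00485166896996064, 'world_to_cam': array([[ 0.01821182, -0.99969709, -0.01655452, -0.00618173],
       [ 0.99276999,  0.01611595,  0.11894543, -0.55479245],
       [-0.11864261, -0.01860105,  0.99276278, -0.87500542],
       [ 0.        ,  0.        ,  0.        ,  1.        ]]), 'shot': 2}
```

View pics/top0.png

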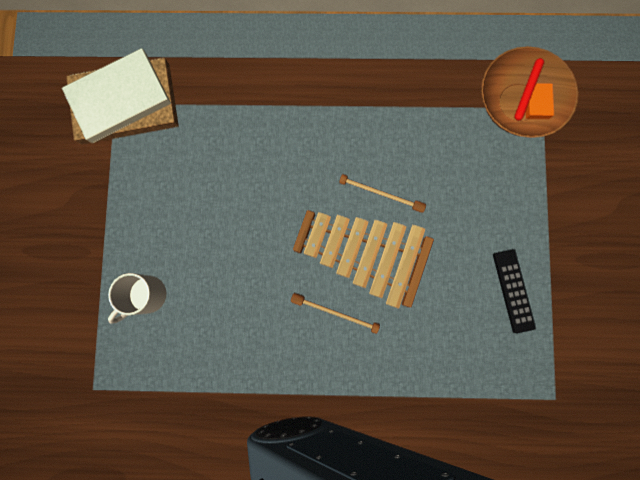

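View pics/scene0.png

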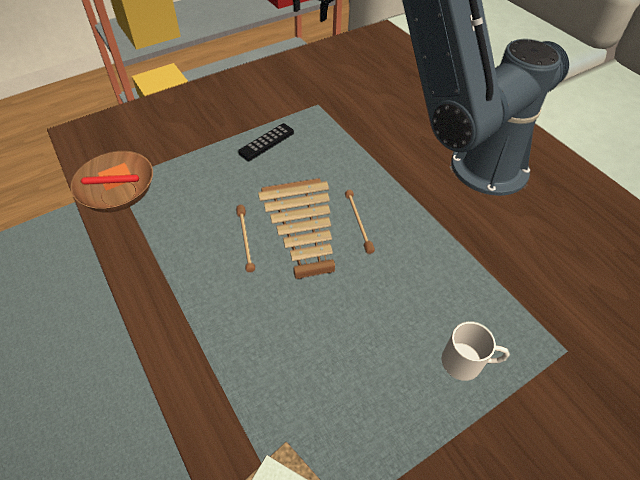

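Top view: bar 1 (longest) is at about (406,265) and bar 6 at about (317,234). The mallets lie on both sides, at (383,193) and (336,313). The mug is at left and the remote at right.

```bash
cat > h.py <<'E'
import numpy as np, cv2
from rig import robot,cams,nets
def ray(c,px):
    K=np.array([[c["fx"],0,c["cx"]],[0,c["fy"],c["cy"]],[0,0,1]])
    u=cv2.undistortPoints(np.array(px,float).reshape(-1,1,2),K,np.array([c["k1"],0,0,0.]))[:,0]
    return np.c_[u[:,0],-u[:,1],-np.ones(len(u))]
def toplane(c,px,z):
    T=np.linalg.inv(c["world_to_cam"]); d=ray(c,px)@T[:3,:3].T; o=T[:3,3]
    return o+d*((z-o[2])/d[:,2])[:,None]
def proj(c,P):
    p=np.c_[np.atleast_2d(P),np.ones(len(np.atleast_2d(P)))]@c["world_to_cam"].T
    s=np.c_[p[:,0]/-p[:,2],-p[:,1]/-p[:,2]]; r=(s**2).sum(1)
    s=s*(1+c["k1"]*r)[:,None]
    return s*[c["fx"],c["fy"]]+[c["cx"],c["cy"]]
E
python3 - <<'E'
from h import *
for cn in ["top","scene"]:
    c=cams.camera(cn)
    for n in ["bar1","bar2","bar3","bar4","bar5","bar6","xylophone","mallet_a","remote","mug"]:
        for d in nets.outline_of(c,n)[:2 if n=="mallet_a" else 3]:
            m=d["region"].astype(np.uint8); 
            if d["conf"]<.3: continue
            r=cv2.minAreaRect(np.argwhere(m)[:,::-1].astype(np.float32))
            z={"b":.044,"x":.046,"m":.011,"r":.018}[n[0]]
            box=toplane(c,cv2.boxPoints(r),z)
            print(cn,n,round(d["conf"],2),np.round(r[0],1),m.sum(),np.round(toplane(c,[r[0]],z)[0],4),
              np.round([np.linalg.norm(box[1]-box[0]),np.linalg.norm(box[2]-box[1])],3))
E
```

```text
top bar1 0.93 [334.3 240.6] 740 [ 0.5627 -0.0208  0.044 ] [0.107 0.029]
top bar1 0.78 [369.5 253. ] 919 [ 0.5386 -0.0924  0.044 ] [0.139 0.029]
top bar1 0.69 [387.5 259.5] 1062 [ 0.526  -0.1288  0.044 ] [0.155 0.029]
top bar2 0.93 [334.3 240.6] 740 [ 0.5627 -0.0208  0.044 ] [0.107 0.029]
top bar2 0.78 [369.5 253. ] 919 [ 0.5386 -0.0924  0.044 ] [0.139 0.029]
top bar2 0.69 [387.5 259.5] 1062 [ 0.526  -0.1288  0.044 ] [0.155 0.029]
top bar3 0.93 [334.3 240.6] 740 [ 0.5627 -0.0208  0.044 ] [0.107 0.029]
top bar3 0.78 [369.5 253. ] 919 [ 0.5386 -0.0924  0.044 ] [0.139 0.029]
top bar3 0.69 [387.5 259.5] 1062 [ 0.526  -0.1288  0.044 ] [0.155 0.029]
top bar4 0.93 [334.3 240.6] 740 [ 0.5627 -0.0208  0.044 ] [0.107 0.029]
top bar4 0.78 [369.5 253. ] 919 [ 0.5386 -0.0924  0.044 ] [0.139 0.029]
top bar4 0.69 [387.5 259.5] 1062 [ 0.526  -0.1288  0.044 ] [0.155 0.029]
top bar5 0.93 [334.3 240.6] 740 [ 0.5627 -0.0208  0.044 ] [0.107 0.029]
top bar5 0.78 [369.5 253. ] 919 [ 0.5386 -0.0924  0.044 ] [0.139 0.029]
top bar5 0.69 [387.5 259.5] 1062 [ 0.526  -0.1288  0.044 ] [0.155 0.029]
top bar6 0.93 [
[... 1783 characters left out ...]
0.0885  0.044 ] [0.136 0.029]
scene bar6 0.9 [292.9 190.6] 688 [ 0.5186 -0.1607  0.044 ] [0.174 0.034]
scene bar6 0.74 [310.9 252.1] 458 [0.5783 0.0192 0.044 ] [0.093 0.03 ]
scene xylophone 0.54 [265.3 141.6] 815 [ 0.4916 -0.3524  0.046 ] [0.176 0.061]
scene mallet_a 0.68 [244.3 237.3] 295 [ 0.6743 -0.1187  0.011 ] [0.021 0.194]
scene mallet_a 0.63 [359.2 221.6] 337 [ 0.4203 -0.0182  0.011 ] [0.025 0.202]
scene remote 0.65 [265.5 141.6] 924 [ 0.477  -0.3826  0.018 ] [0.188 0.069]
scene mug 0.62 [470. 353.] 2540 [0.4288 0.3727 0.011 ] [0.135 0.113]
scene mug 0.55 [298.5 229.4] 4473 [ 0.5556 -0.0734  0.011 ] [0.178 0.294]
scene mug 0.53 [293.1 190.9] 637 [ 0.5037 -0.1876  0.011 ] [0.18  0.033]
```

The bar lengths in the measurements confirm the order, and the spacing and row direction agree with the given sizes. I'm moving towards bar 1 with the fingers shutting.

Request:
play_rows --commands '[{"x": 38, "y": -26}, {"x": 38, "y": -26}, {"x": 38, "y": -26}, {"x": 38, "y": -26}, {"x": 38, "y": -26}, {"x": 38, "y": -26}, {"x": 38, "y": -26}, {"x": 38, "y": -26}]' --grip 0 --newtons 10

```text
invalid input
```

Request:
play_rows --commands '[{"spin": -0.15}, {"spin": -0.15}, {"spin": -0.15}, {"spin": -0.15}, {"spin": -0.15}, {"spin": -0.15}, {}, {}]'

```text
invalid input
```

```bash
cat >> h.py <<'E'
def tool():
    from scipy.spatial.transform import Rotation as R
    o=robot.get_obs(); return o,R.from_quat(o["tool_rot"]).as_matrix(),o["position"]
def wrist():
    o,R,p=tool(); c=cams.camera("wrist"); T=np.eye(4);T[:3,:3]=R;T[:3,3]=p
    c["world_to_cam"]=np.linalg.inv(T@c["mount"]); return c
def err(target):
    o,R,p=tool(); d=np.array(target)-p
    ang=np.arctan2(R[1,0],R[0,0])
    return o["time"],np.round(p,4),round(ang,4),"shift mm",np.round(R.T@d*1000,1)
E
python3 - <<'E'
from h import *
c=wrist(); cv2.imwrite("pics/w1.png",c["img"][:,:,::-1])
print(err([.515,-.163,.2]), robot.get_obs()["q"], robot.get_obs()["grip_width"],c["mount"])
E
```

```text
(1.25, array([ 0.2095, -0.5888,  0.2226]), np.float64(0.3419), 'shift mm', array([ 430.6, -298.8,   22.6])) [-1.40749402e+00  5.27485579e-01  1.43268784e+00  1.82218122e-05
  1.18138480e+00 -1.78560458e-01] 0.08700123566650367 [[-8.19451441e-04  9.66864492e-01  2.55288824e-01  6.95353369e-02]
 [ 9.99999652e-01  7.51948605e-04  3.62016438e-04  9.43287189e-04]
 [ 1.58056765e-04  2.55289032e-01 -9.66864771e-01 -1.62662490e-01]
 [ 0.00000000e+00  0.00000000e+00  0.00000000e+00  1.00000000e+00]]
```

View pics/w1.png

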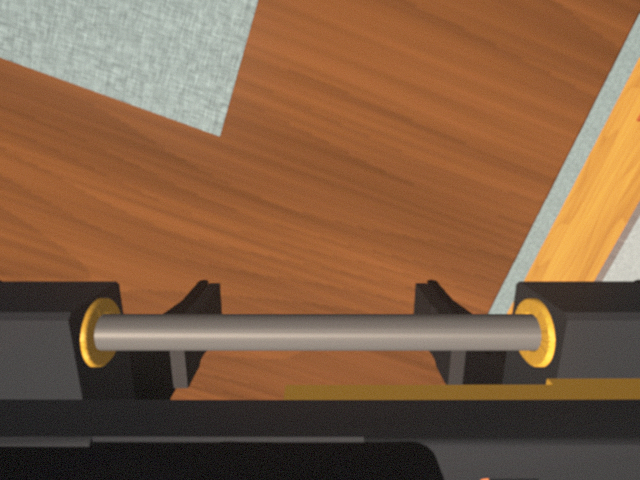

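The rows probably need all four keys.

Request:
play_rows --commands '[{"x": 38, "y": -26, "z": 0, "spin": 0}, {"x": 38, "y": -26, "z": 0, "spin": 0}, {"x": 38, "y": -26, "z": 0, "spin": 0}, {"x": 38, "y": -26, "z": 0, "spin": 0}, {"x": 38, "y": -26, "z": 0, "spin": 0}, {"x": 38, "y": -26, "z": 0, "spin": 0}, {"x": 38, "y": -26, "z": 0, "spin": 0}, {"x": 38, "y": -26, "z": 0, "spin": 0}]' --grip 0 --newtons 10

```text
time: 2.05
position: [0.4313, -0.2901, 0.2217]
tool_rot: [0.987, 0.164, 0.001, 0.005]
ft_force: [0.9, -1.2, 1.0]
grip_width: 0.0311
```

Request:
play_rows --commands '[{"x": 0, "y": 0, "z": 0, "spin": -0.15}, {"x": 0, "y": 0, "z": 0, "spin": -0.15}, {"x": 0, "y": 0, "z": 0, "spin": -0.15}, {"x": 0, "y": 0, "z": 0, "spin": -0.15}, {"x": 0, "y": 0, "z": 0, "spin": -0.15}, {"x": 0, "y": 0, "z": 0, "spin": -0.15}, {"x": 0, "y": 0, "z": 0, "spin": 0}, {"x": 0, "y": 0, "z": 0, "spin": 0}]'

```text
time: 2.85
position: [0.4361, -0.2819, 0.2229]
tool_rot: [0.816, 0.578, -0.0, 0.005]
ft_force: [0.4, 0.7, -0.0]
grip_width: 0.0009
```

```bash
python3 - <<'E'
from h import *
c=wrist(); cv2.imwrite("pics/w2.png",c["img"][:,:,::-1])
print(err([.515,-.163,.2]), robot.get_obs()["q"], robot.get_obs()["grip_width"])
E
```

```text
(2.9, array([ 0.4361, -0.2819,  0.2229]), np.float64(1.2325), 'shift mm', array([138.5,  34.8,  22.3])) [-0.78782728  0.381668    1.70162323 -0.00295061  1.04852486 -0.44808111] 0.00035100876896379367
```

View pics/w2.png

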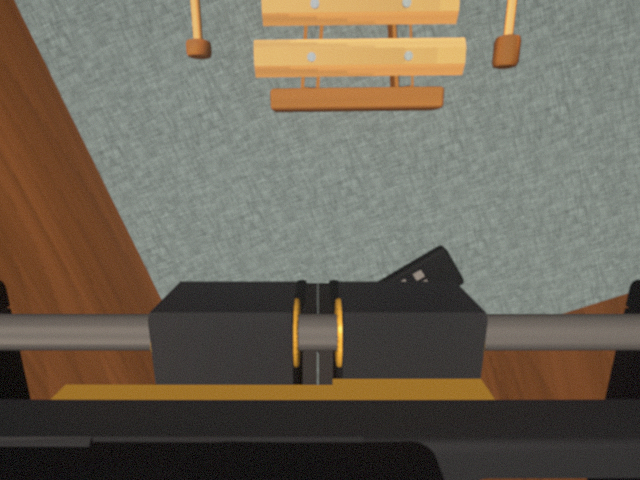

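The wrist view, with the fingers shut, shows bar 1 at (360,57) and the frame end at (355,98). I'm going closer to see more bars and measure again.

Request:
play_rows --commands '[{"x": 40, "y": 12, "z": 0, "spin": -0.01}, {"x": 40, "y": 12, "z": 0, "spin": 0}, {"x": 0, "y": 0, "z": 0, "spin": 0}, {"x": 0, "y": 0, "z": 0, "spin": 0}]'

```text
time: 3.3
position: [0.4867, -0.2144, 0.2228]
tool_rot: [0.816, 0.578, -0.0, 0.006]
ft_force: [0.3, 0.7, -0.1]
grip_width: 0.0005
```

```bash
python3 - <<'E'
from h import *
for k in ["wrist","top","scene"]:
    c=wrist() if k=="wrist" else cams.camera(k)
    if k=="wrist": cv2.imwrite("pics/w3.png",c["img"][:,:,::-1])
    for d in nets.outline_of(c,"bar1"):
        m=d["region"].astype(np.uint8); 
        pts=np.argwhere(m)[:,::-1]
        W=toplane(c,pts,.0445)[:,:2].astype(np.float32)
        r=cv2.minAreaRect(W)
        print(k,round(d["conf"],2),d["pixel"],len(pts),np.round(r[0],4),np.round(sorted(r[1]),3),round(r[2],1))
print(err([.515,-.163,.1]))
E
```

```text
wrist 0.89 [328.3, 161.9] 6509 [ 0.515  -0.1662] [0.028 0.171] 71.5
wrist 0.89 [326.5, 63.1] 6311 [ 0.5393 -0.0944] [0.028 0.139] 71.3
wrist 0.81 [328.4, 113.9] 6537 [ 0.5271 -0.1301] [0.028 0.155] 71.5
wrist 0.81 [323.1, 12.4] 4674 [ 0.5501 -0.0618] [0.021 0.123] 70.7
top 0.96 [351.7, 245.4] 776 [ 0.5527 -0.0571] [0.028 0.122] 71.0
top 0.78 [318.2, 234.7] 567 [0.5757 0.016 ] [0.028 0.09 ] 72.7
top 0.69 [405.3, 269.4] 1079 [ 0.5153 -0.1648] [0.027 0.168] 71.6
top 0.69 [333.0, 241.2] 673 [ 0.5636 -0.0212] [0.027 0.106] 72.1
top 0.67 [369.7, 254.3] 902 [ 0.5399 -0.093 ] [0.028 0.138] 71.4
scene 0.95 [297.2, 201.9] 609 [ 0.5303 -0.1242] [0.032 0.153] 71.5
scene 0.9 [307.0, 241.5] 493 [ 0.5668 -0.0164] [0.029 0.107] 71.3
scene 0.83 [291.2, 188.9] 652 [ 0.5182 -0.159 ] [0.033 0.171] 72.5
scene 0.77 [304.0, 230.6] 533 [ 0.5545 -0.0518] [0.03  0.122] 71.3
scene 0.64 [310.4, 251.2] 482 [0.5785 0.0194] [0.032 0.094] 70.2
(3.6, array([ 0.4861, -0.2156,  0.2228]), np.float64(1.2293), 'shift mm', array([ 60.2,   8.5, 122.5]))
```

View pics/w3.png

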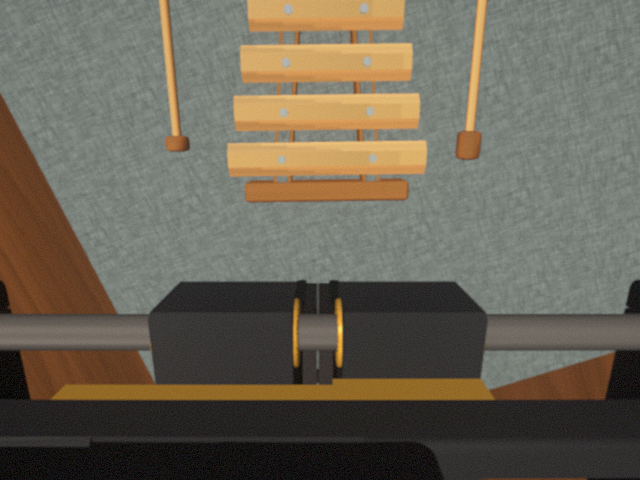

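Request:
play_rows --commands '[{"x": 30, "y": 5, "z": 0, "spin": -0.017}, {"x": 29, "y": 5, "z": 20, "spin": 0}, {"x": 0, "y": 0, "z": 40, "spin": 0}, {"x": 0, "y": 0, "z": 40, "spin": 0}, {"x": 0, "y": 0, "z": 20, "spin": 0}, {"x": 0, "y": 0, "z": 0, "spin": 0}, {"x": 0, "y": 0, "z": 0, "spin": 0}]'

```text
time: 4.3
position: [0.5187, -0.1699, 0.1015]
tool_rot: [0.815, 0.58, 0.001, 0.01]
ft_force: [-0.9, 0.5, -0.5]
grip_width: 0.0003
```

```bash
cat >> h.py <<'E'
def bar(k,z): return np.array([.516,-.1645,0])+.038*(k-1)*np.array([.319,.948,0])+[0,0,z]
E
python3 - <<'E'
from h import *
print(err(bar(1,.046)),robot.get_obs()["ft_force"],robot.get_obs()["tool_rot"])
for n in ["scene","top"]:
    c=cams.camera(n); cv2.imwrite(f"pics/{n}1.png",cv2.resize(c["img"][130:330,200:460,::-1],None,fx=3,fy=3)[:600,:780])
E
```

```text
(4.3, array([ 0.5187, -0.1699,  0.1015]), np.float64(1.2363), 'shift mm', array([ 4.8, -5.3, 55.3])) [-0.90028032  0.5482264  -0.48374361] [0.81488586 0.57952716 0.00127551 0.01037681]
```

View pics/scene1.png

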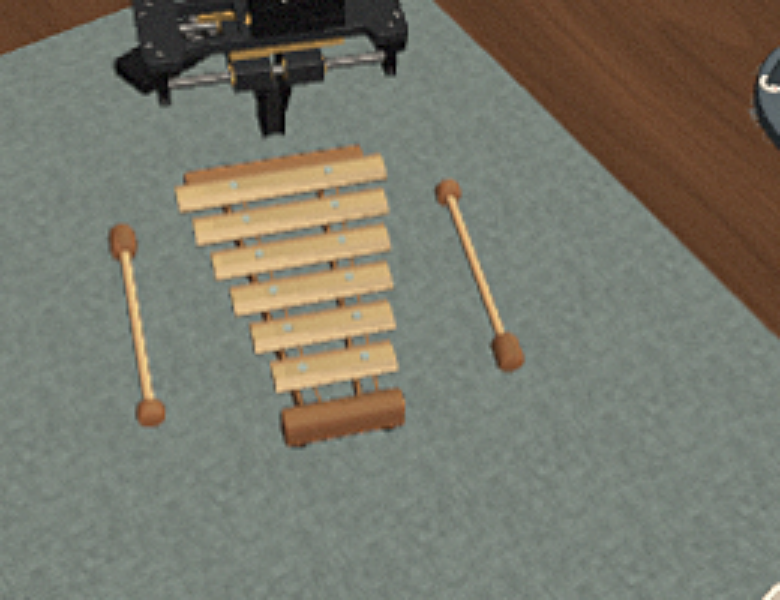

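Request:
play_rows --commands '[{"x": 5, "y": -5, "z": 20, "spin": -0.01}, {"x": 0, "y": 0, "z": 20, "spin": 0}, {"x": 0, "y": 0, "z": 4, "spin": 0}, {"x": 0, "y": 0, "z": 0, "spin": 0}, {"x": 0, "y": 0, "z": 0, "spin": 0}]'

```text
time: 4.9
position: [0.5222, -0.1683, 0.065]
tool_rot: [0.812, 0.583, 0.005, 0.019]
ft_force: [-0.2, -0.6, 0.3]
grip_width: 0.0004
```

```bash
python3 - <<'E'
from h import *
print(err(bar(1,.046)),robot.get_obs()["ft_force"],robot.get_obs()["tool_rot"])
c=wrist(); cv2.imwrite("pics/w4.png",c["img"][:,:,::-1])
print(robot.get_obs()["ft_force"])
E
```

```text
(4.9, array([ 0.5222, -0.1683,  0.065 ]), np.float64(1.2449), 'shift mm', array([ 1.9, -7.8, 18.7])) [-0.19621779 -0.61076249  0.30295415] [0.81222341 0.58302106 0.00513492 0.01879362]
[0.62593982 0.20114664 0.40452432]
```

View pics/w4.png

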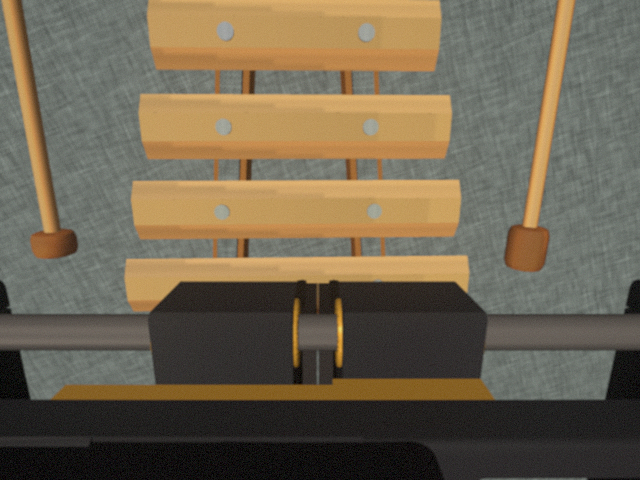

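Request:
play_rows --commands '[{"x": 2, "y": -8, "z": 6, "spin": 0}, {"x": 0, "y": 0, "z": 6, "spin": 0}, {"x": 0, "y": 0, "z": 0, "spin": 0}, {"x": 0, "y": 0, "z": 0, "spin": 0}]'

```text
time: 5.35
position: [0.516, -0.1643, 0.0538]
tool_rot: [0.812, 0.583, 0.006, 0.02]
ft_force: [0.5, 0.3, 0.7]
grip_width: 0.0008
```

```bash
python3 - <<'E'
from h import *
o,R,p=tool()
print(err(bar(1,.043)),o["ft_force"],R[:,2],o["q"])
E
```

```text
(5.35, array([ 0.516 , -0.1643,  0.0538]), np.float64(1.2449), 'shift mm', array([-0. , -0.4, 10.8])) [0.50444871 0.26095026 0.74364484] [ 0.03353583 -0.0263463  -0.9990902 ] [-0.51088259  0.66579737  1.80419402 -0.01118536  0.62948194 -0.17635259]
```

Request:
play_rows --commands '[{"x": 0, "y": 0, "z": 5, "spin": 0}, {"x": 0, "y": 0, "z": 2, "spin": 0}, {"x": 0, "y": 0, "z": 0, "spin": 0}, {"x": 0, "y": 0, "z": 0, "spin": 0}]'

```text
time: 5.75
position: [0.5166, -0.1647, 0.0462]
tool_rot: [0.812, 0.583, 0.006, 0.021]
ft_force: [-0.2, 0.5, 1.1]
grip_width: 0.0004
```

```bash
python3 - <<'E'
from h import *
o,R,p=tool()
print(err(bar(1,.043)),o["ft_force"])
c=cams.camera("scene");cv2.imwrite("pics/s5.png",cv2.resize(c["img"][130:330,200:460,::-1],None,fx=3,fy=3)[:600,:780])
print(robot.get_obs()["ft_force"],robot.get_obs()["position"])
E
```

```text
(5.75, array([ 0.5166, -0.1647,  0.0462]), np.float64(1.2448), 'shift mm', array([ 0. , -0.7,  3.1])) [-0.22738086  0.50407073  1.1437013 ]
[-0.3828509  -0.07302837  1.51271739] [ 0.51660429 -0.16466884  0.04622003]
```

View pics/s5.png

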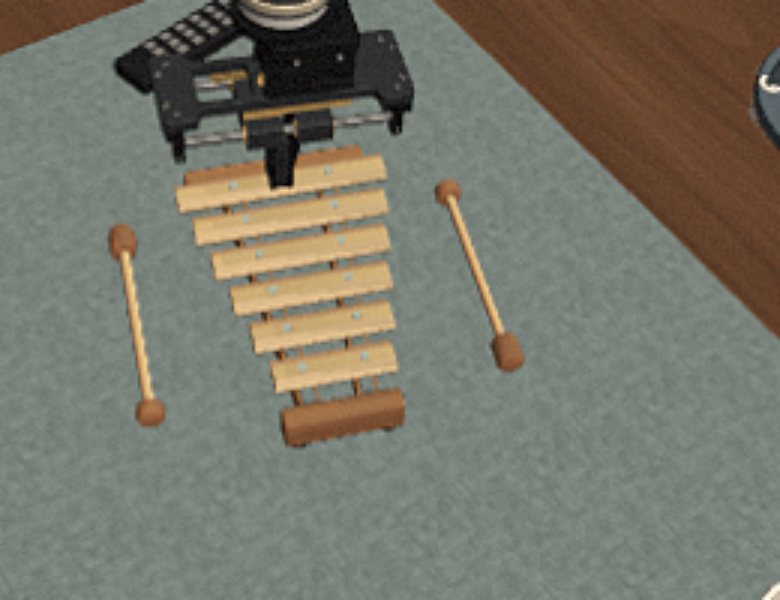

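The fingertips are over bar 1 at about (282,183) in the crop, with roughly 1 N, so first contact. I'm pressing 3 mm more.

Request:
play_rows --commands '[{"x": 0, "y": 0, "z": 3, "spin": 0}, {"x": 0, "y": 0, "z": 0, "spin": 0}, {"x": 0, "y": 0, "z": 0, "spin": 0}]'

```text
time: 6.1
position: [0.5167, -0.1647, 0.0435]
tool_rot: [0.812, 0.583, 0.006, 0.021]
ft_force: [-1.2, -0.6, 2.4]
grip_width: 0.0003
```

```bash
python3 - <<'E'
from h import *
for i in range(4):
    o,R,p=tool(); print(o["ft_force"],p); c=cams.camera("scene")
E
```

```text
[-1.16339441 -0.5606525   2.41231639] [ 0.516731   -0.16468857  0.04349546]
[-0.77516818  0.39949465  2.2716979 ] [ 0.51672242 -0.16471715  0.04349008]
[0.03056999 0.51769394 2.62426497] [ 0.51671265 -0.1647104   0.04351406]
[0.09728112 0.76044015 2.75598821] [ 0.51671969 -0.16472389  0.04351986]
```

Bar 1 is held at about 2.5 N with the expected 2.5 mm of give. On to bar 2.

Request:
play_rows --commands '[{"x": 0, "y": 0, "z": -10, "spin": 0}, {"x": 0, "y": 0, "z": -6, "spin": 0}, {"x": 20, "y": 0, "z": 0, "spin": 0}, {"x": 20, "y": 0, "z": 0, "spin": 0}, {"x": 0, "y": 0, "z": 0, "spin": 0}, {"x": 0, "y": 0, "z": 0, "spin": 0}]'

```text
time: 6.9
position: [0.5305, -0.1269, 0.0619]
tool_rot: [0.812, 0.583, 0.007, 0.023]
ft_force: [0.3, 0.3, 0.3]
grip_width: 0.0005
```

```bash
cat > st.py <<'E'
import sys
from h import *
o,R,p=tool(); print(err(bar(int(sys.argv[1]),.043)),o["ft_force"],R[:,2])
E
python3 st.py 2
```

```text
(6.9, array([ 0.5305, -0.1269,  0.0619]), np.float64(1.2439), 'shift mm', array([-2. , -2.6, 18.8])) [0.33570974 0.30266126 0.30808531] [ 0.03739068 -0.02861542 -0.99889093]
```

Request:
play_rows --commands '[{"x": -2, "y": -3, "z": 8, "spin": 0}, {"x": 0, "y": 0, "z": 6, "spin": 0}, {"x": 0, "y": 0, "z": 0, "spin": 0}, {"x": 0, "y": 0, "z": 0, "spin": 0}]'

```text
time: 7.3
position: [0.5266, -0.1302, 0.0465]
tool_rot: [0.813, 0.582, 0.007, 0.022]
ft_force: [0.1, 0.9, 2.1]
grip_width: 0.0007
```

```bash
python3 st.py 2
```

```text
(7.3, array([ 0.5266, -0.1302,  0.0465]), np.float64(1.2416), 'shift mm', array([2.2, 0.7, 3.5])) [0.06793377 0.91478923 2.1392164 ] [ 0.03685641 -0.02879735 -0.99890556]
```

Request:
play_rows --commands '[{"x": 0, "y": 0, "z": 2.5, "spin": 0}, {"x": 0, "y": 0, "z": 0, "spin": 0}, {"x": 0, "y": 0, "z": 0, "spin": 0}]'

```text
time: 7.6
position: [0.5267, -0.1304, 0.044]
tool_rot: [0.814, 0.581, 0.007, 0.022]
ft_force: [-0.4, 1.4, 1.5]
grip_width: 0.0003
```

```bash
python3 st.py 2
```

```text
(7.6, array([ 0.5267, -0.1304,  0.044 ]), np.float64(1.2402), 'shift mm', array([2.3, 0.7, 1. ])) [-0.39589479  1.40769956  1.53475951] [ 0.03676593 -0.02808195 -0.99892926]
```

Request:
play_rows --commands '[{"x": 0, "y": 0, "z": -10, "spin": 0}, {"x": 0, "y": 0, "z": -6, "spin": 0}, {"x": 20, "y": 0, "z": 0, "spin": 0}, {"x": 18, "y": 0, "z": 0, "spin": 0}, {"x": 0, "y": 0, "z": 0, "spin": 0}, {"x": 0, "y": 0, "z": 0, "spin": 0}]'

```text
time: 8.2
position: [0.5398, -0.0948, 0.0632]
tool_rot: [0.813, 0.581, 0.007, 0.024]
ft_force: [-0.5, -0.6, 0.0]
grip_width: 0.0006
```

```bash
python3 st.py 3
```

```text
(8.2, array([ 0.5398, -0.0948,  0.0632]), np.float64(1.2406), 'shift mm', array([ 2.7, -1.3, 20.1])) [-0.50866447 -0.60758481  0.03847681] [ 0.04033331 -0.03101792 -0.99870472]
```

Request:
play_rows --commands '[{"x": 3, "y": -1, "z": 8, "spin": 0}, {"x": 1, "y": 0, "z": 6, "spin": 0}, {"x": 0, "y": 0, "z": 3, "spin": 0}, {"x": 0, "y": 0, "z": 0, "spin": 0}, {"x": 0, "y": 0, "z": 0, "spin": 0}]'

```text
time: 8.7
position: [0.5407, -0.0929, 0.0447]
tool_rot: [0.814, 0.58, 0.008, 0.024]
ft_force: [0.6, 1.5, 1.5]
grip_width: 0.0004
```

```bash
python3 st.py 3
```

```text
(8.7, array([ 0.5407, -0.0929,  0.0447]), np.float64(1.2377), 'shift mm', array([ 0.3, -0.7,  1.7])) [0.56453166 1.50572222 1.47801949] [ 0.04077857 -0.03104681 -0.99868574]
```

Request:
play_rows --commands '[{"x": 0, "y": 0, "z": 2, "spin": 0}, {"x": 0, "y": 0, "z": 0, "spin": 0}, {"x": 0, "y": 0, "z": 0, "spin": 0}]'

```text
time: 9.0
position: [0.5408, -0.0929, 0.043]
tool_rot: [0.814, 0.58, 0.008, 0.024]
ft_force: [-0.6, 1.5, 3.3]
grip_width: 0.0005
```

```bash
python3 st.py 3
```

```text
(9.0, array([ 0.5408, -0.0929,  0.043 ]), np.float64(1.2373), 'shift mm', array([ 0.3, -0.6, -0. ])) [-0.64837914  1.52407186  3.34294788] [ 0.04077959 -0.03075609 -0.99869469]
```

Request:
play_rows --commands '[{"x": 0, "y": 0, "z": -10, "spin": 0}, {"x": 0, "y": 0, "z": -6, "spin": 0}, {"x": 20, "y": 0, "z": 0, "spin": 0}, {"x": 18, "y": 0, "z": 0, "spin": 0}, {"x": 0, "y": 0, "z": 0, "spin": 0}, {"x": 0, "y": 0, "z": 0, "spin": 0}]'

```text
time: 9.6
position: [0.5529, -0.0575, 0.0615]
tool_rot: [0.814, 0.58, 0.008, 0.026]
ft_force: [0.6, 0.1, -0.5]
grip_width: 0.0001
```

```bash
python3 st.py 4
```

```text
(9.6, array([ 0.5529, -0.0575,  0.0615]), np.float64(1.2375), 'shift mm', array([ 1.1, -1.8, 18.4])) [ 0.57619388  0.14000583 -0.50323045] [ 0.04212079 -0.03317826 -0.99856149]
```

Bar 3 took about 3 N. Bar 4 next.

Request:
play_rows --commands '[{"x": 2, "y": -2, "z": 8, "spin": -0.005}, {"x": 1, "y": 0, "z": 6, "spin": 0}, {"x": 0, "y": 0, "z": 4, "spin": 0}, {"x": 0, "y": 0, "z": 0, "spin": 0}, {"x": 0, "y": 0, "z": 0, "spin": 0}]'

```text
time: 10.1
position: [0.5527, -0.056, 0.0422]
tool_rot: [0.814, 0.581, 0.008, 0.026]
ft_force: [-0.1, 2.4, 3.0]
grip_width: 0.0005
```

```bash
python3 st.py 4; python3 - <<'E'
from h import *
for k in ["top","scene"]:
    c=cams.camera(k); cv2.imwrite(f"pics/{k}6.png",cv2.resize(c["img"][130:330,200:460,::-1],None,fx=3,fy=3)[:600,:780])
print(robot.get_obs()["ft_force"])
E
```

```text
(10.1, array([ 0.5527, -0.056 ,  0.0422]), np.float64(1.2397), 'shift mm', array([-0.5, -0.2, -0.8])) [-0.12747075  2.37474633  2.99288166] [ 0.04289696 -0.03273085 -0.99854321]
[-0.60603901  1.98379853  3.24825209]
```

View pics/scene6.png

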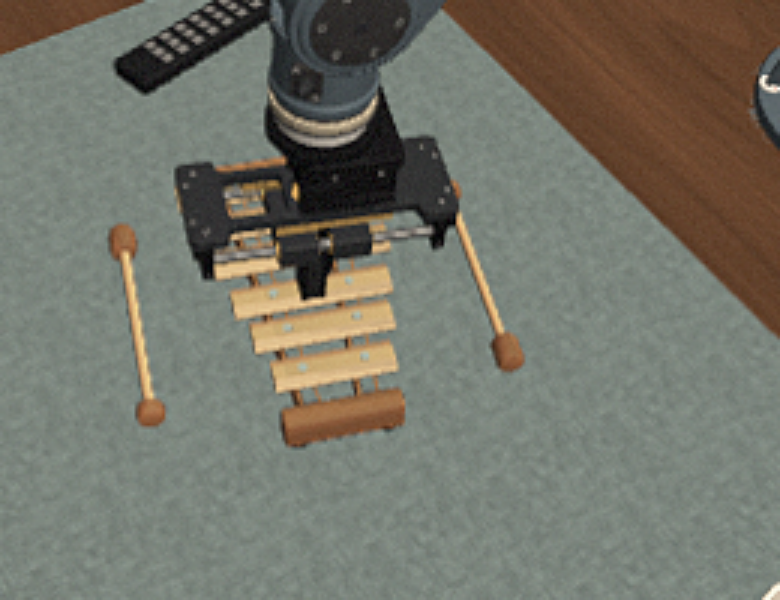

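The tips are on bar 4 at about (315,293) in the crop with 3 N, and the xylophone and mallets are unmoved. Bar 5 next.

Request:
play_rows --commands '[{"x": 0, "y": 0, "z": -10, "spin": 0}, {"x": 0, "y": 0, "z": -6, "spin": 0}, {"x": 20, "y": 0, "z": 0, "spin": 0}, {"x": 17, "y": 0, "z": 0, "spin": 0}, {"x": 0, "y": 0, "z": 0, "spin": 0}, {"x": 0, "y": 0, "z": 0, "spin": 0}]'

```text
time: 10.8
position: [0.5638, -0.0217, 0.0608]
tool_rot: [0.813, 0.581, 0.007, 0.027]
ft_force: [-0.2, -0.4, -0.2]
grip_width: 0.0008
```

```bash
python3 st.py 5
```

```text
(10.8, array([ 0.5638, -0.0217,  0.0608]), np.float64(1.2405), 'shift mm', array([ 1.8, -0.7, 17.8])) [-0.20443488 -0.43601709 -0.18924263] [ 0.04293058 -0.03553501 -0.99844591]
```

Request:
play_rows --commands '[{"x": 2, "y": -1, "z": 8, "spin": -0.005}, {"x": 0, "y": 0, "z": 6, "spin": 0}, {"x": 0, "y": 0, "z": 3, "spin": 0}, {"x": 0, "y": 0, "z": 0, "spin": 0}, {"x": 0, "y": 0, "z": 0, "spin": 0}]'

```text
time: 11.3
position: [0.5641, -0.0215, 0.0427]
tool_rot: [0.813, 0.582, 0.007, 0.027]
ft_force: [-0.1, 2.3, 3.5]
grip_width: 0.0003
```

```bash
python3 st.py 5
```

```text
(11.3, array([ 0.5641, -0.0215,  0.0427]), np.float64(1.2428), 'shift mm', array([ 1.2,  0.1, -0.3])) [-0.1273209   2.25728396  3.48020893] [ 0.04342281 -0.03494716 -0.99844537]
```

Request:
play_rows --commands '[{"x": 0, "y": 0, "z": 1, "spin": 0}, {"x": 0, "y": 0, "z": 0, "spin": 0}]'

```text
time: 11.5
position: [0.564, -0.0215, 0.0419]
tool_rot: [0.813, 0.582, 0.008, 0.027]
ft_force: [0.2, 2.2, 3.1]
grip_width: 0.0005
```

```bash
python3 st.py 5
```

```text
(11.5, array([ 0.564 , -0.0215,  0.0419]), np.float64(1.2425), 'shift mm', array([ 1.2,  0.1, -1.1])) [0.16919304 2.24714533 3.10399993] [ 0.04337586 -0.03477659 -0.99845337]
```

Bar 5 took about 3 N. Bar 6 next.

Request:
play_rows --commands '[{"x": 0, "y": 0, "z": -10, "spin": 0}, {"x": 0, "y": 0, "z": -6, "spin": 0}, {"x": 20, "y": 0, "z": 0, "spin": 0}, {"x": 18, "y": 0, "z": 0, "spin": 0}, {"x": 0, "y": 0, "z": 0, "spin": 0}, {"x": 0, "y": 0, "z": 0, "spin": 0}]'

```text
time: 12.1
position: [0.5753, 0.0137, 0.0599]
tool_rot: [0.812, 0.582, 0.007, 0.028]
ft_force: [-0.3, 0.2, -0.3]
grip_width: 0.0004
```

```bash
python3 st.py 6
```

```text
(12.1, array([0.5753, 0.0137, 0.0599]), np.float64(1.2432), 'shift mm', array([ 2.6, -0.3, 16.8])) [-0.32678143  0.17070296 -0.30126146] [ 0.04286351 -0.03746178 -0.99837835]
```

Request:
play_rows --commands '[{"x": 2, "y": 0, "z": 8, "spin": 0}, {"x": 0, "y": 0, "z": 5, "spin": 0}, {"x": 0, "y": 0, "z": 2.5, "spin": 0}, {"x": 0, "y": 0, "z": 0, "spin": 0}, {"x": 0, "y": 0, "z": 0, "spin": 0}]'

```text
time: 12.6
position: [0.5764, 0.0134, 0.0433]
tool_rot: [0.813, 0.581, 0.007, 0.027]
ft_force: [0.0, 1.8, 2.6]
grip_width: 0.0004
```

```bash
python3 st.py 6; python3 - <<'E'
from h import *
for i in range(3):
  for k in ["top","scene"]:
    c=cams.camera(k); cv2.imwrite(f"pics/{k}7.png",cv2.resize(c["img"][130:330,200:460,::-1],None,fx=3,fy=3)[:600,:780])
  o=robot.get_obs();print(o["ft_force"],o["position"])
  if i==0:
    for n in ["mallet_a","remote","mug","bar1"]:
      for d in nets.outline_of(c,n)[:4]: print(n,round(d["conf"],2),d["pixel"],d["region"].sum())
E
```

```text
(12.6, array([0.5764, 0.0134, 0.0433]), np.float64(1.2401), 'shift mm', array([ 2.1, -0.5,  0.3])) [6.16557048e-04 1.76803229e+00 2.59790560e+00] [ 0.04292954 -0.03686379 -0.99839777]
[-0.32577672  0.61161777  2.53435721] [0.57638737 0.01344711 0.04344991]
mallet_a 0.63 [246.1, 230.9] 274
mallet_a 0.46 [363.1, 239.4] 192
remote 0.56 [261.7, 143.0] 790
mug 0.64 [473.1, 352.4] 2530
mug 0.43 [290.5, 226.1] 56
bar1 0.86 [277.1, 191.9] 345
bar1 0.63 [289.4, 245.6] 93
bar1 0.54 [313.6, 252.6] 379
bar1 0.52 [282.3, 205.8] 252
[-0.51405366  1.54950131  1.82565366] [0.57634983 0.01346086 0.04346726]
[-0.17007231  1.84615681  2.70317693] [0.57634221 0.01342814 0.04340362]
```

View pics/scene7.png

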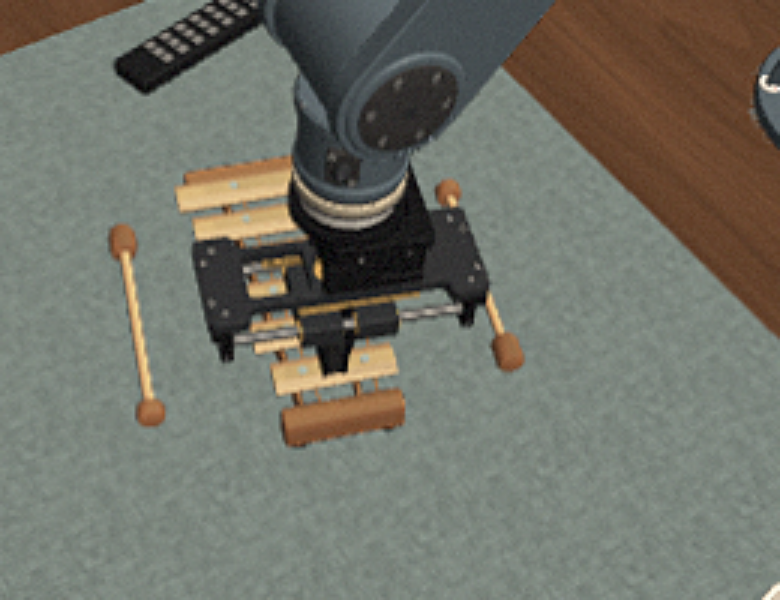

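View pics/top7.png

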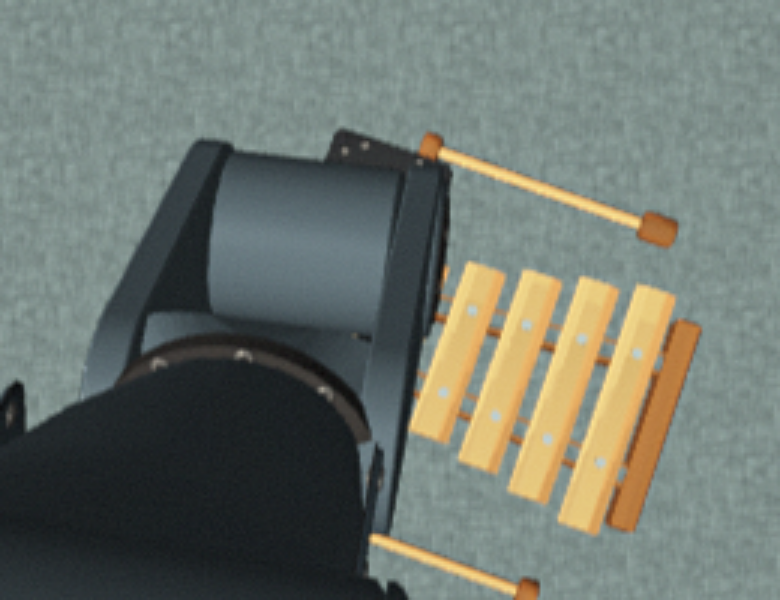

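The tips rest on bar 6 at about (335,368) in the scene crop with a steady 2.5 N, and nothing has visibly moved. Handing in.

```bash
python3 - <<'E'
from rig import robot
print(robot.hand_in()); print(robot.get_obs()["time"],robot.get_obs()["ft_force"])
E
```

```text
the job is handed in; nothing more can be done
None
the job is handed in; nothing more can be done
```

I touched bars 1 to 6 in order with the shut fingertips, lifting about 15 mm between bars, and handed the job in with the tips resting on bar 6. The hand-in reported no verdict.

- **Touches:** each bar read about 1.5 to 3.5 N and gave 2 to 4 mm. Bar 2 had the weakest reading, 1.5 to 2.1 N against roughly 0.5 N of sensor noise, but still well above the 0.3 N needed.
- **Last check on bar 6:** the force held at about 1.8 to 2.7 N. The tips were about 2 mm off the bar's centre towards bar 5, which leaves roughly 12 mm of clearance to it. They were under 1 mm from the middle line of the row.
- **Other objects:** the last pictures show no visible shift of the xylophone, mallets, remote or mug. In the top view the arm hid bars 5 and 6. I compared these by eye and did not measure positions again.
- **Disagreements:** the scene camera put the bars 4 to 6 mm away from where the top and wrist cameras did, so I relied mainly on those two. The tool tilted to about 0.055 rad during the run, mostly along the bars, which did not affect the touches. A sideways force of up to 2.4 N was read at times while pressing (about 1.8 N on bar 6 at the end).
- **Refused moves:** the first two move calls were refused because the rows lacked some of the four keys. The arm did not move on either.

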